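# Find the packing wedge that fits and lock it in the chassis

### The job

Find out by trying them which packing wedge from the rack fills the gap between the grey end block and the first power module: lowered in with its upright face against the end block and pressed gently home, the right one comes to rest with its shoulder level with the top of the end block, the others stop clearly proud of it or sunk below it. Leave the right one seated there, then slide the fork keeper (pink grip) fully across over its ears. The two other wedges must finish hanging upright by their ears in the rack, in any places there, and the tools and parts lying around are left alone.

Things in the scene. Friction and masses are not known exactly. Their poses are not given: they have to be found in the camera images.
- slot (a point): On the grey end block's upright face, mid-length, level with its flat top 66 mm above the work surface (a 3 mm lead-in bevels the edge); z up, x along the gap, +y into the end block. The gap lies on the -y side, between this face (56 mm long) and the first power module's aluminium shoe (40 mm long), which slopes as the wedges do. All fixed and rigid.
- chassis: Fixed aluminium tray with the end block and three power modules in a row to -y; axes as slot, origin 66 mm below it. The modules change places, so the gap's top width is 20, 26 or 32 mm: it matches one wedge. Shoe top level with the block's top. One size too thick stops with its shoulder 12 mm above that level, one too thin 12 mm below, two sizes 24 mm.
- wedge_thin_c (a point): Centre (half-way up, 38 mm above the underside) of a loose folded-aluminium wedge, 20 mm thick in y at its shoulder, the flat top of its body 8 mm below this point. Body 40 mm long (x), 30 mm tall: +y face upright (black line along its top edge), -y face sloping to leave 5 mm at the bottom. An orange tab in the middle, 24 x 10 mm (x, y), rises 46 mm above the shoulder. z up.
- wedge_mid_c (a point): Centre (half-way up, 38 mm above the underside) of a loose folded-aluminium wedge, 26 mm thick in y at its shoulder, the flat top of its body 8 mm below this point. Body 40 mm long (x), 30 mm tall: +y face upright (black line along its top edge), -y face sloping to leave 11 mm at the bottom. An orange tab in the middle, 24 x 10 mm (x, y), rises 46 mm above the shoulder. z up.
- wedge_thick_c (a point): Centre (half-way up, 38 mm above the underside) of a loose folded-aluminium wedge, 32 mm thick in y at its shoulder, the flat top of its body 8 mm below this point. Body 40 mm long (x), 30 mm tall: +y face upright (black line along its top edge), -y face sloping to leave 17 mm at the bottom. An orange tab in the middle, 24 x 10 mm (x, y), rises 46 mm above the shoulder. z up.
- rack_mid (a point): Centre of the fixed rack at the height of its rails' tops, 45 mm above the work surface. Two rails, 200 mm long in y, inner edges 46 mm apart in x, each 10 mm wide. Wedges hang between them by their ears, x across the rails, shoulders 4 mm above this height, at 60 mm spacing, all facing the same way. Put a wedge back where it came from.
- keeper (a joint): Fork keeper, a steel plate sliding 6 to 10 mm above the end block's top: 0 to 0.004 m = drawn back, tines clear of the gap; 0.030 m = fully across (end stop), its two tines over the wedge's ears on both sides of the tab. Slides to slot -y, takes about 3 N, stays where it is left. A wedge standing 6 mm or more proud blocks it.
- keeper_grip (a point): Centre of the keeper's rigid pink grip, an upright bar 30 mm in x, 12 mm in y (the way it slides), 36 mm tall. Axes as slot. 72 mm to slot +y of the end block's face at joint value 0. Pinch it from above across its 12 mm and move it to slot -y, or push it.
- driver: Bystander, leave alone: screwdriver, red handle, 200 mm long; origin at its underside.
- spanner: Bystander, leave alone: steel spanner, 160 mm long; origin at its underside.
- terminal_strip: Bystander, leave alone: grey terminal strip, 100 x 22 x 18 mm; origin at its underside.
- transformer: Bystander, leave alone: small transformer with copper winding, 60 x 66 x 50 mm; origin at its underside.
- spool: Bystander, leave alone: upright blue spool, 60 mm across, 45 mm tall; origin at its underside.
- bracket: Bystander, leave alone: aluminium L bracket, 90 x 50 x 40 mm; origin at its underside.
- wedge_thin: The same thin wedge, about 120 g; origin at the middle of its underside. Two ears at the shoulder, 60 mm tip to tip in x, 14 mm wide, 4 mm thick, tops level with the shoulder. Best held by the top 22 mm of the tab, across its 10 mm, so that the fingers stay above the end block and keeper while it is tried.
- wedge_mid: The same mid wedge, about 120 g; origin at the middle of its underside. Two ears at the shoulder, 60 mm tip to tip in x, 14 mm wide, 4 mm thick, tops level with the shoulder. Best held by the top 22 mm of the tab, across its 10 mm, so that the fingers stay above the end block and keeper while it is tried.
- wedge_thick: The same thick wedge, about 120 g; origin at the middle of its underside. Two ears at the shoulder, 60 mm tip to tip in x, 14 mm wide, 4 mm thick, tops level with the shoulder. Best held by the top 22 mm of the tab, across its 10 mm, so that the fingers stay above the end block and keeper while it is tried.
Things that resemble listed ones, but are neither listed nor needed, are in the scene too. Leave any green or turquoise look-alike of the wedge_mid alone. What is shaped like the part that bears rack_mid but blue is not meant.

How it is judged:
On the way, in this order (a step that is already met when the one before it is completed fails the run):
1. the fitting wedge is seated in the gap, shoulder level with the end block's top, with the keeper still drawn back (((x of wedge_thin_c in the frame of slot between -0.012 and 0.012 m and y of wedge_thin_c in the frame of slot between -0.015 and -0.005 m and z of wedge_thin_c in the frame of slot between 0.003 and 0.013 m and angle between wedge_thin_c's own z axis and vertical below 0.14 rad) or (x of wedge_mid_c in the frame of slot between -0.012 and 0.012 m and y of wedge_mid_c in the frame of slot between -0.018 and -0.008 m and z of wedge_mid_c in the frame of slot between 0.003 and 0.013 m and angle between wedge_mid_c's own z axis and vertical below 0.14 rad) or (x of wedge_thick_c in the frame of slot between -0.012 and 0.012 m and y of wedge_thick_c in the frame of slot between -0.021 and -0.011 m and z of wedge_thick_c in the frame of slot between 0.003 and 0.013 m and angle between wedge_thick_c's own z axis and vertical below 0.14 rad)) and value of joint keeper below 0.012 m), for 0.3 s.
2. the keeper is slid fully across over the seated wedge (((x of wedge_thin_c in the frame of slot between -0.012 and 0.012 m and y of wedge_thin_c in the frame of slot between -0.015 and -0.005 m and z of wedge_thin_c in the frame of slot between 0.003 and 0.013 m and angle between wedge_thin_c's own z axis and vertical below 0.14 rad) or (x of wedge_mid_c in the frame of slot between -0.012 and 0.012 m and y of wedge_mid_c in the frame of slot between -0.018 and -0.008 m and z of wedge_mid_c in the frame of slot between 0.003 and 0.013 m and angle between wedge_mid_c's own z axis and vertical below 0.14 rad) or (x of wedge_thick_c in the frame of slot between -0.012 and 0.012 m and y of wedge_thick_c in the frame of slot between -0.021 and -0.011 m and z of wedge_thick_c in the frame of slot between 0.003 and 0.013 m and angle between wedge_thick_c's own z axis and vertical below 0.14 rad)) and value of joint keeper above 0.025 m), for 0.2 s.
At the end, for the whole second after the job is handed in: One wedge seated upright in the gap, shoulder level with the end block top within 5 mm, against the block within 5 mm, centred within 12 mm; keeper at least 25 mm across; the other two hanging by their ears in the rack within 5 mm of height; all upright within 8 degrees and at rest (((x of wedge_thin_c in the frame of slot between -0.012 and 0.012 m and y of wedge_thin_c in the frame of slot between -0.015 and -0.005 m and z of wedge_thin_c in the frame of slot between 0.003 and 0.013 m and angle between each of wedge_thin_c, wedge_mid_c, wedge_thick_c's own z axis and vertical below 0.14 rad and x of wedge_mid_c in the frame of rack_mid between -0.012 and 0.012 m and y of wedge_mid_c in the frame of rack_mid between -0.095 and 0.095 m and z of wedge_mid_c in the frame of rack_mid between 0.007 and 0.017 m and x of wedge_thick_c in the frame of rack_mid between -0.012 and 0.012 m and y of wedge_thick_c in the frame of rack_mid between -0.095 and 0.095 m and z of wedge_thick_c in the frame of rack_mid between 0.007 and 0.017 m) or (x of wedge_mid_c in the frame of slot between -0.012 and 0.012 m and y of wedge_mid_c in the frame of slot between -0.018 and -0.008 m and z of wedge_mid_c in the frame of slot between 0.003 and 0.013 m and angle between each of wedge_mid_c, wedge_thin_c, wedge_thick_c's own z axis and vertical below 0.14 rad and x of wedge_thin_c in the frame of rack_mid between -0.012 and 0.012 m and y of wedge_thin_c in the frame of rack_mid between -0.095 and 0.095 m and z of wedge_thin_c in the frame of rack_mid between 0.007 and 0.017 m and x of wedge_thick_c in the frame of rack_mid between -0.012 and 0.012 m and y of wedge_thick_c in the frame of rack_mid between -0.095 and 0.095 m and z of wedge_thick_c in the frame of rack_mid between 0.007 and 0.017 m) or (x of wedge_thick_c in the frame of slot between -0.012 and 0.012 m and y of wedge_thick_c in the frame of slot between -0.021 and -0.011 m and z of wedge_thick_c in the frame of slot between 0.003 and 0.013 m and angle between each of wedge_thick_c, wedge_thin_c, wedge_mid_c's own z axis and vertical below 0.14 rad and x of wedge_thin_c in the frame of rack_mid between -0.012 and 0.012 m and y of wedge_thin_c in the frame of rack_mid between -0.095 and 0.095 m and z of wedge_thin_c in the frame of rack_mid between 0.007 and 0.017 m and x of wedge_mid_c in the frame of rack_mid between -0.012 and 0.012 m and y of wedge_mid_c in the frame of rack_mid between -0.095 and 0.095 m and z of wedge_mid_c in the frame of rack_mid between 0.007 and 0.017 m)) and value of joint keeper above 0.025 m and linear speed of each of wedge_thin, wedge_mid, wedge_thick below 0.02 m/s); the robot touches nothing.
It fails at once if a tool or part lying around is moved by more than 30 mm (distance of any of driver, spanner, terminal_strip, transformer, spool, bracket from where it was at the start of the episode above 0.03 m).
It also fails if it takes over 72 s, if anything falls off the work surface, if the arm or the gripper's body presses on something with over 40 N, if the wrist force passes 120 N, or if a joint passes its speed limit or range.

### The arm

A 6-joint arm with a two-finger parallel gripper is mounted at the origin on the work surface. World frame = base frame: x ahead of the robot, y to its left, z up, the work surface at z = 0. Lengths are in m, angles in rad, forces in N, time in s.
With the tool pointing down it reaches from about 0.325 to 0.775 m from the base axis. Payload 9.3 kg.
Tool frame: the origin (TCP) lies on the centre line of the jaws, within the pads' length; the fingertips stand 14 mm ahead of it and the grasp point (between the pads) lies 5 mm behind it; z points along the fingers, y is the line along which they close (so a half turn about z gives the same grasp; the last joint's range is limited). The gripper opens to 85 mm and grips with 20 to 120 N. Pads are 22 mm wide; open, the fingers measure 114 mm over their backs; the gripper's body (76 mm by 85 mm) begins 54 mm behind the grasp point. The pads swing forward as they close: fully open they stand 13 mm farther back than shut.
Start: joints at [-1.374, 0.259, 0.021, 1.334, 0, 1.418], TCP at [0.188, -0.517, 0.221] pointing down, gripper open.
Joint ranges: [-3.04, 3.04], [-0.91, 1.82], [-1.04, 1.36], [-1.92, 1.95], [-1.52, 1.45], [-3.14, 3.14]. Speed limits (rad/s): [2.22, 2.22, 2.79, 3.14, 3.14, 3.14].

### API

Orientations are given as a 3x3 rotation matrix whose columns are the frame's x, y, z axes.
In Python, from rig import * gives the robot as it stands.
- The arm moves only by the tool jog_arm, never from a script. Its argument "targets" is a list of rows, each a list of 4 numbers: the shift along the world's x, y, z in m, then the turn about the world's z in rad. A call has exactly 8 rows; each row is the pose to reach, as a shift and turn from the pose commanded when the call began; what a row does not reach only later rows make up. A row lasts 1/10 s, in which the tool goes at most 50 mm and 8.59 degrees, less where a joint would pass 70% of its speed; a pose out of reach is approached as far as the arm can. A call with a gripper value outside its range is refused whole. "fingers" is the gripper command: -1 is shut, 1 is fully open, values between are in proportion, set as the call begins (left out, the last holds). The fingers move at their own pace and stop on an object; the grip force is fixed at half the most. Time passes only in rows, so rows that repeat a pose let the fingers close, or fill a call up. It gives the time, the measured TCP pose, the force, the opening and the grip force at its end, in the units of the state.
- get_obs(): the state, without advancing time (a new reading comes with each control period).
- camera(name): name is "scene" or "top" or "wrist"; returns the picture (384x512x3 uint8, red, green, blue); there is no depth.
- calibration(name): a dict with "fx", "fy", "cx", "cy" (pixels), "view" (4x4, takes a point from world to camera coordinates); the wrist camera has in their place "T_tool_cam" (4x4, takes a point from camera to tool coordinates, whose origin is the TCP and whose axes are the flange's). Camera axes: x right, y up, looking along -z (the intrinsics and any distortion apply to the point x, -y, -z); pixel columns grow to the right and rows downward; lengths in m; the calibration is good to about 2 mm. A picture is of the moment at which its call begins: read the wrist's pose just before it. calibration takes no time and is no camera call.
- hand_in(): hands the job in; it is judged then, once.
Trained networks look in the newest picture that a camera, given by its name, has taken for a name from the list of things; names that differ only in an ending like _2 or _b are one class to them, and where a whole thing is asked for, a point or a joint stands for the part that bears it (a point fixed in the world has none). Each returns a list of dicts, best first, with "confidence" (0 to 1); they miss things now and then, are a little off and sometimes report something else, mostly with a low value. They report only what shows in the picture. A call takes as long as a camera call. They do not tell look-alikes from the thing itself.
- spot_in(camera, target): "extent" ([centre column, centre row, width, height] in pixels, round what is visible of it).
The state is a dict: "time_s": time; "joint_positions": joint angles; "qd": joint speeds; "joint_efforts": joint torques, N m; "tool_pos": TCP position; "orientation": TCP orientation; "ft_force": force on the tool from outside, world axes, zero at the start; "moment": the same for the moment, N m; "grip_width": finger opening in m; "gripper_force": force on a finger pad.
Only numpy, scipy, OpenCV 4.12 (cv2) and the standard library are available. Lean on these libraries where they do the work, as an engineer would, in place of code of your own. Each camera call takes 0.05 s, during which the arm holds its last target. There are 200 camera calls.

## Working session

There is one attempt and no reset: what is moved stays moved. The work goes in short steps, Python scripts to look and compute and a tool call to move; the robot and the scene stay as the last step left them, time stands still between calls to the robot, and variables do not carry over. Pictures are saved under pics/ and viewed, at most 13 in all, crops included, and the job is handed in when it is done.

Besides the shell and the picture viewer there is one more tool, called after "Request:" as name([rows], argument=value, ...), one row to a line, values as JSON. jog_arm: Moves the arm, as the interface text tells. Its arguments: {"type":"object","properties":{"targets":{"type":"array","items":{"type":"array","items":{"type":"number"}}},"fingers":{"type":"number"}},"required":["targets"]}

```bash
ls; mkdir -p pics; python3 - <<'E'
from rig import *
import cv2,numpy as np
for n in ["scene","top"]:
    im=camera(n); cv2.imwrite(f"pics/{n}0.png",im[:,:,::-1])
    c=calibration(n); print(n,{k:np.round(v,4).tolist() if not isinstance(v,str) else v for k,v in c.items()})
    for t in ["wedge_thin","wedge_mid","wedge_thick","rack_mid","chassis","keeper","keeper_grip"]:
        print(t,[(np.round(d["extent"]).tolist(),round(d["confidence"],2)) for d in spot_in(n,t)][:4])
a=cv2.imread("pics/scene0.png");b=cv2.imread("pics/top0.png")
o=get_obs();print(o["time_s"],o["tool_pos"],o["orientation"],o["grip_width"])
E
```

```text
pics
scene {'fx': 470.5202, 'fy': 470.5202, 'cx': 258.7158, 'cy': 189.7367, 'view': [[-0.4567, 0.8894, 0.0211, 0.2485], [-0.496, -0.2743, 0.8238, 0.1839], [0.7385, 0.3657, 0.5664, -2.0194], [0.0, 0.0, 0.0, 1.0]]}
wedge_thin [([328.0, 232.0, 19.0, 19.0], 0.78)]
wedge_mid [([336.0, 225.0, 16.0, 20.0], 0.73), ([308.0, 210.0, 19.0, 10.0], 0.68), ([285.0, 233.0, 18.0, 12.0], 0.47)]
wedge_thick [([343.0, 215.0, 16.0, 20.0], 0.73)]
rack_mid [([351.0, 192.0, 22.0, 46.0], 0.96), ([331.0, 236.0, 46.0, 60.0], 0.92)]
chassis [([226.0, 204.0, 100.0, 44.0], 0.9)]
keeper [([259.0, 194.0, 22.0, 13.0], 0.5)]
keeper_grip [([256.0, 194.0, 26.0, 15.0], 0.71)]
top {'fx': 356.3487, 'fy': 356.3487, 'cx': 254.4304, 'cy': 191.5011, 'view': [[-0.0027, -0.9999, 0.0138, 0.0153], [0.9935, -0.0011, 0.1137, -0.5343], [-0.1136, 0.014, 0.9934, -1.0931], [0.0, 0.0, 0.0, 1.0]]}
wedge_thin []
wedge_mid [([215.0, 214.0, 18.0, 23.0], 0.67), ([219.0, 167.0, 24.0, 21.0], 0.53), ([171.0, 191.0, 23.0, 9.0], 0.41), ([268.0, 193.0, 24.0, 23.0], 0.21)]
wedge_thick [([199.0, 130.0, 24.0, 25.0], 0.72), ([174.0, 210.0, 19.0, 13.0], 0.66)]
rack_mid [([174.0, 191.0, 26.0, 68.0], 0.74), ([182.0, 274.0, 43.0, 77.0], 0.63), ([302.0, 196.0, 125.0, 55.0], 0.33)]
chassis [([301.0, 197.0, 120.0, 47.0], 0.65)]
keeper [([265.0, 192.0, 27.0, 18.0], 0.93)]
keeper_grip [([266.0, 192.0, 25.0, 20.0], 0.64)]
0.8 [ 0.18847757 -0.51666961  0.22088319] [[ 9.39436930e-01  3.42721831e-01 -3.72419637e-05]
 [ 3.42721832e-01 -9.39436930e-01  1.30887145e-05]
 [-3.05006878e-05 -2.50596557e-05 -9.99999999e-01]] 0.08540052694001644
```

```bash
python3 - <<'E'
import cv2
b=cv2.imread("pics/top0.png")[70:340,120:400]; cv2.imwrite("pics/top0c.png",cv2.resize(b,(622,600),interpolation=cv2.INTER_CUBIC))
a=cv2.imread("pics/scene0.png")[140:300,150:400]; cv2.imwrite("pics/scene0c.png",cv2.resize(a,(800,512),interpolation=cv2.INTER_CUBIC))
E
```

```text
(no output)
```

View pics/top0c.png

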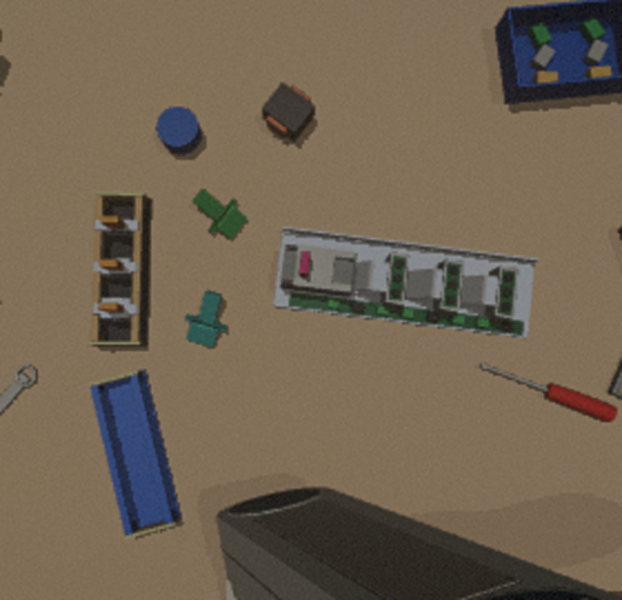

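View pics/scene0c.png

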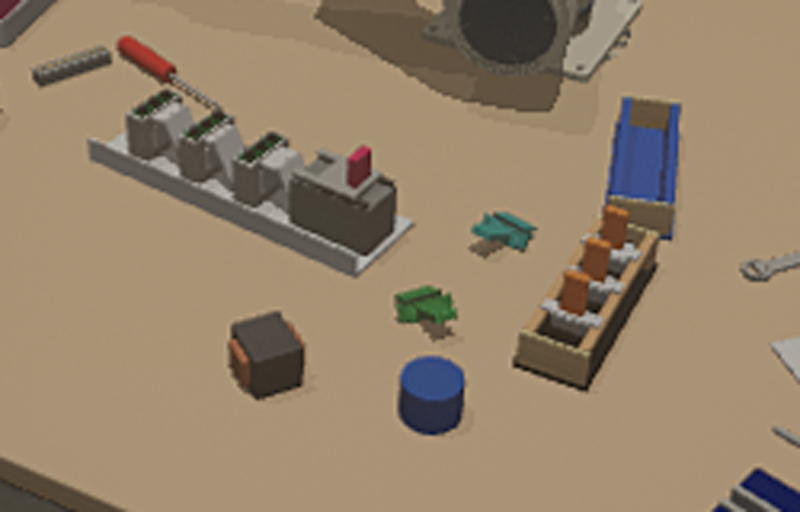

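Top crop: the tan rack is at the left, with orange tabs at (108,221), (108,264) and (108,307). The chassis is at the centre with the pink grip at (305,264), the end block to its left and modules to the right. The blue rack and the green and turquoise parts are decoys. The scene crop confirms that the wedges hang upright and the keeper is drawn back.

```bash
cat > h.py <<'E'
from rig import *
import cv2,numpy as np
def ray(name,uv,obs=None):
    c=calibration(name)
    d=np.array([(uv[0]-c["cx"])/c["fx"],-(uv[1]-c["cy"])/c["fy"],-1.])
    if "T_tool_cam" in c:
        T=np.eye(4);T[:3,:3]=obs["orientation"];T[:3,3]=obs["tool_pos"];M=T@np.array(c["T_tool_cam"])
    else: M=np.linalg.inv(np.array(c["view"]))
    return M[:3,3],M[:3,:3]@d
def at(name,uv,z,obs=None):
    o,d=ray(name,uv,obs); return o+d*(z-o[2])/d[2]
def proj(name,p,obs=None):
    c=calibration(name)
    if "T_tool_cam" in c:
        T=np.eye(4);T[:3,:3]=obs["orientation"];T[:3,3]=obs["tool_pos"];V=np.linalg.inv(T@np.array(c["T_tool_cam"]))
    else: V=np.array(c["view"])
    q=V[:3,:3]@np.asarray(p)+V[:3,3]
    return np.array([c["cx"]-c["fx"]*q[0]/q[2],c["cy"]+c["fy"]*q[1]/q[2]])
def snap(name,fn=None,crop=None,size=None):
    o=get_obs(); im=camera(name)[:,:,::-1].copy()
    if fn: cv2.imwrite("pics/"+fn,im)
    return o,im
E
python3 - <<'E'
from h import *
s=622/280
for n,(u,v),z in [("tab+x",(108,221),.093),("tabm",(108,264),.093),("tab-x",(108,307),.093),("grip",(305,262),.105),("blockcorner far right",(355,258),.066),("chA",(285,230),0.02),("chB",(535,262),.02),("rackTL",(97,195),.045),("rackBL",(93,343),.045),("rackTR",(143,195),.045),("rackBR",(139,343),.045)]:
    print(n,at("top",(120+u/s,70+v/s),z).round(3))
c=calibration("wrist");print(c)
E
```

```text
tab+x [0.594 0.271 0.093]
tabm [0.535 0.27  0.093]
tab-x [0.478 0.268 0.093]
grip [0.536 0.007 0.105]
blockcorner far right [ 0.547 -0.063  0.066]
chA [0.593 0.034 0.02 ]
chB [ 0.547 -0.326  0.02 ]
rackTL [0.639 0.299 0.045]
rackBL [0.431 0.299 0.045]
rackTR [0.639 0.234 0.045]
rackBR [0.431 0.235 0.045]
{'fx': 295.77544662736926, 'fy': 295.77544662736926, 'cx': 257.74445516202337, 'cy': 198.37826510220657, 'T_tool_cam': array([[-5.76651906e-04,  9.58687422e-01,  2.84461058e-01,
         7.23358598e-02],
       [ 9.99999760e-01,  6.62088653e-04, -2.04190681e-04,
         4.64409566e-05],
       [-3.84093477e-04,  2.84460872e-01, -9.58687574e-01,
        -1.54142627e-01],
       [ 0.00000000e+00,  0.00000000e+00,  0.00000000e+00,
         1.00000000e+00]])}
```

Request:
jog_arm([
  [0.35,0.37,0.03,1.09],
  [0.35,0.37,0.03,1.09],
  [0.35,0.37,0.03,1.09],
  [0.35,0.37,0.03,1.09],
  [0.35,0.37,0.03,1.09],
  [0.35,0.37,0.03,1.09],
  [0.35,0.37,0.03,1.09],
  [0.35,0.37,0.03,1.09],
], fingers=-0.3)

```text
time_s: 1.6
tool_pos: [0.464, -0.2248, 0.2448]
orientation: [[0.125, 0.992, 0.001], [0.992, -0.125, -0.0], [-0.0, 0.001, -1.0]]
ft_force: [0.0, -1.7, -0.3]
grip_width: 0.0301
gripper_force: 0.0
```

Request:
jog_arm([
  [0.07,0.08,0,0],
  [0.07,0.08,0,0],
  [0.07,0.08,0,0],
  [0.07,0.08,0,0],
  [0.07,0.08,0,0],
  [0.07,0.08,0,0],
  [0.07,0.08,0,0],
  [0.07,0.08,0,0],
])

```text
time_s: 2.4
tool_pos: [0.5324, -0.1475, 0.2446]
orientation: [[0.132, 0.991, 0.0], [0.991, -0.132, -0.0], [-0.0, 0.0, -1.0]]
ft_force: [0.2, 0.1, -0.1]
grip_width: 0.0298
gripper_force: 0.0
```

```bash
python3 - <<'E'
from h import *
o,im=snap("wrist","w1.png"); print(o["time_s"],o["tool_pos"],o["qd"].round(3) if hasattr(o["qd"],"round") else o["qd"])
np.save("o_w1.npy",o,allow_pickle=True)
print(proj("wrist",[.547,-.063,.066],o),proj("wrist",[.54,0,.1],o))
for t in ["keeper_grip","keeper","chassis"]: print(t,[(np.round(d["extent"]).tolist(),round(d["confidence"],2)) for d in spot_in("wrist",t)][:4])
E
```

```text
2.4 [ 0.53240727 -0.14753893  0.2446229 ] [ 0.006  0.002  0.002 -0.     0.002  0.001]
[260.75959525  97.36456026] [244.24501928  23.26685271]
keeper_grip [([243.0, 49.0, 56.0, 92.0], 0.57)]
keeper [([241.0, 50.0, 55.0, 93.0], 0.94)]
chassis [([248.0, 142.0, 98.0, 284.0], 0.7)]
```

View pics/w1.png

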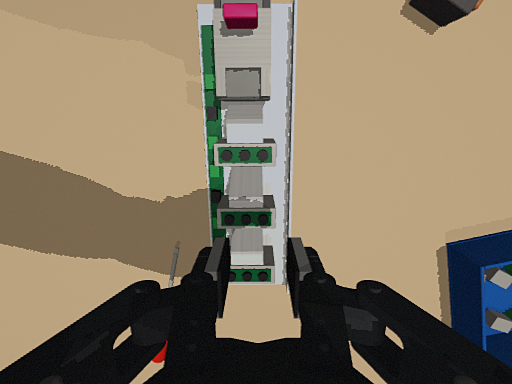

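The wrist picture shows the end block with its pink grip at (240,15) and the block face edge near row 97. The first shoe's sloping face spans about rows 102–124 and the first module is at row 153. I'll enlarge the gap.

```bash
python3 - <<'E'
from h import *
a=cv2.imread("pics/w1.png")[0:175,190:310]; cv2.imwrite("pics/w1c.png",cv2.resize(a,None,fx=3.4,fy=3.4,interpolation=cv2.INTER_CUBIC))
g=cv2.cvtColor(cv2.imread("pics/w1.png"),6)
print(g[60:175,238:250].mean(1).round().astype(int).tolist())
o=np.load("o_w1.npy",allow_pickle=True).item()
for r in (96,98,100,118,122,125): print(r,at("wrist",(244,r),.066,o).round(4))
print(at("wrist",(240,28),.09,o), at("wrist",(224,98),.066,o),at("wrist",(269,98),.066,o))
E
```

```text
[170, 172, 171, 167, 166, 172, 177, 142, 51, 73, 108, 132, 131, 130, 130, 130, 130, 129, 130, 130, 129, 129, 129, 129, 129, 129, 127, 128, 128, 128, 128, 128, 127, 128, 129, 130, 110, 77, 85, 70, 34, 91, 131, 124, 123, 140, 136, 138, 139, 136, 136, 137, 139, 137, 134, 136, 140, 137, 137, 161, 158, 157, 156, 169, 196, 192, 191, 192, 191, 192, 192, 191, 192, 192, 192, 192, 192, 192, 192, 192, 192, 194, 194, 119, 178, 176, 166, 59, 81, 77, 49, 61, 52, 55, 58, 57, 52, 53, 59, 58, 62, 74, 82, 144, 177, 175, 95, 143, 141, 140, 140, 140, 140, 140, 140]
96 [ 0.5295 -0.0593  0.066 ]
98 [ 0.5292 -0.0613  0.066 ]
100 [ 0.5289 -0.0633  0.066 ]
118 [ 0.5262 -0.0816  0.066 ]
122 [ 0.5256 -0.0858  0.066 ]
125 [ 0.5251 -0.0889  0.066 ]
[ 0.53544943 -0.00079706  0.09      ] [ 0.5080726  -0.05843011  0.066     ] [ 0.55562381 -0.06480307  0.066     ]
```

View pics/w1c.png

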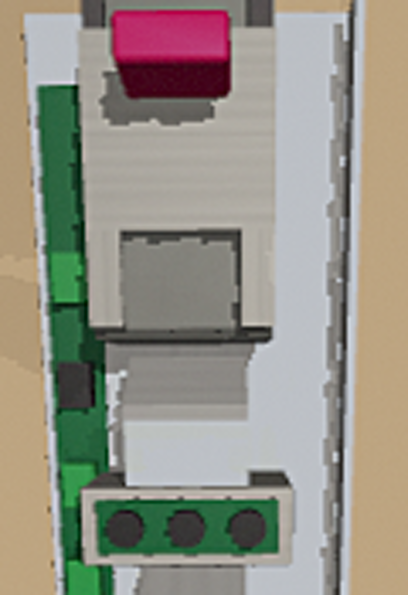

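The crop shows the block edge at about row 96 and its bevel down to row 100. The shoe's flat top begins at about row 124, which gives a gap of about 26 mm, so I'll try the mid wedge first.

```bash
python3 - <<'E'
from h import *
o=np.load("o_w1.npy",allow_pickle=True).item()
f=lambda u,v,z=.066: at("wrist",(190+u/3.4-.35,v/3.4-.35),z,o)
L0,L1,R0,R1=f(80,27),f(90,325),f(275,25),f(272,325)
for p in (L0,L1,R0,R1): print(p.round(4))
for a,b in((L0,L1),(R0,R1)): d=a-b; print("yaw",-np.arctan2(d[0],d[1]))
d=R1-L1; print("edge yaw",np.arctan2(d[1],d[0]),np.linalg.norm(d),(L1+R1)/2)
# module1 box front edge top corners
print("grip top",f(113,12,.118),f(230,12,.118))
S=[f(105,345,.05),f(125,418),f(247,418)];print(S)
E
```

```text
[0.5114 0.0263 0.066 ]
[ 0.5002 -0.0546  0.066 ]
[0.5675 0.0193 0.066 ]
[ 0.5566 -0.0621  0.066 ]
yaw -0.1377801053323106
yaw -0.13234723189741512
edge yaw -0.1332300179783956 0.05692670180874293 [ 0.52843764 -0.05835131  0.066     ]
grip top [0.52474584 0.01237335 0.118     ] [0.55298427 0.00858794 0.118     ]
[array([ 0.50204006, -0.06034233,  0.05      ]), array([ 0.50648882, -0.08386051,  0.066     ]), array([ 0.54527538, -0.08905849,  0.066     ])]
```

Request:
jog_arm([
  [0.0,0.35,0.0,0.13],
  [0.0,0.35,0.0,0.13],
  [0.0,0.35,0.0,0.13],
  [0.0,0.35,0.0,0.13],
  [0.0,0.35,0.0,0.13],
  [0.0,0.35,0.0,0.13],
  [0.0,0.35,0.0,0.13],
  [0.0,0.35,0.0,0.13],
])

```text
time_s: 3.4
tool_pos: [0.5321, 0.2086, 0.2441]
orientation: [[-0.005, 1.0, -0.0], [1.0, 0.005, 0.001], [0.001, -0.0, -1.0]]
ft_force: [-0.1, -0.3, -0.3]
grip_width: 0.0297
gripper_force: 0.0
```

```bash
python3 - <<'E'
from h import *
o,im=snap("wrist","w2.png"); print(o["time_s"],o["tool_pos"])
np.save("o_w2.npy",o,allow_pickle=True)
c=im[10:200,150:370]
for t in ["wedge_thin","wedge_mid","wedge_thick","rack_mid"]: print(t,[(np.round(d["extent"]).tolist(),round(d["confidence"],2)) for d in spot_in("wrist",t)][:5])
p=[proj("wrist",[x,.27,.095],o) for x in (.478,.535,.594)];print(p)
cv2.imwrite("pics/w2c.png",cv2.resize(im[0:230,110:400],None,fx=2.6,fy=2.6,interpolation=cv2.INTER_CUBIC))
E
```

```text
3.4 [0.53210662 0.20862413 0.24407232]
wedge_thin [([319.0, 121.0, 31.0, 60.0], 0.69), ([265.0, 122.0, 192.0, 68.0], 0.61)]
wedge_mid [([266.0, 118.0, 22.0, 55.0], 0.78), ([323.0, 228.0, 52.0, 46.0], 0.78), ([210.0, 214.0, 58.0, 46.0], 0.58)]
wedge_thick [([214.0, 123.0, 27.0, 56.0], 0.75)]
rack_mid [([77.0, 138.0, 154.0, 98.0], 0.78), ([265.0, 121.0, 195.0, 64.0], 0.65)]
[array([203.62874024, 121.9612102 ]), array([260.99667231, 122.20990765]), array([320.36658496, 122.46728394])]
```

View pics/w2c.png

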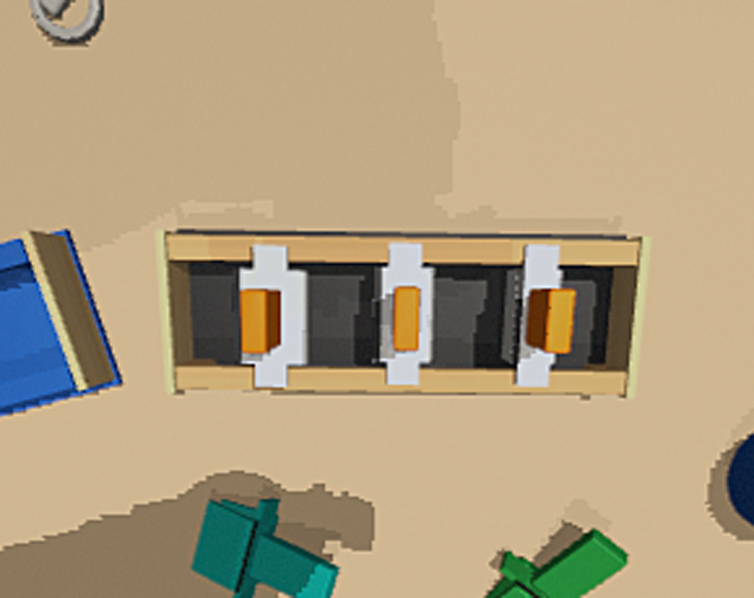

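```bash
python3 - <<'E'
from h import *
im=cv2.imread("pics/w2.png")
cv2.imwrite("pics/w2d.png",cv2.resize(im[85:155,195:345],None,fx=5.3,fy=5.3,interpolation=cv2.INTER_NEAREST))
E
```

```text
(no output)
```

View pics/w2d.png

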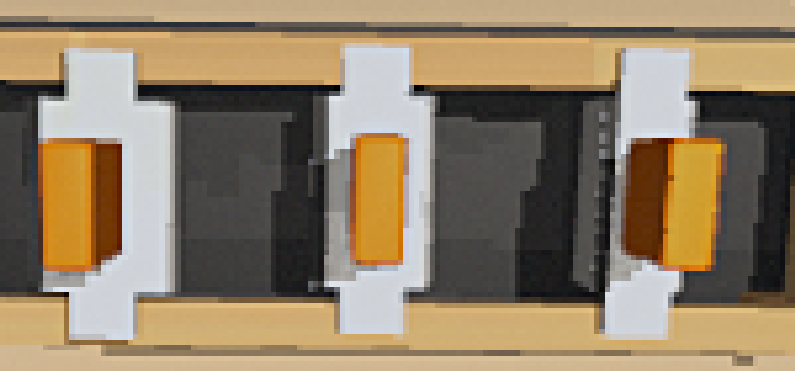

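The zoomed view shows, from left to right (−x to +x), thick, mid and thin. The thin wedge's upright face with its black line shows at its −x side (about (600,200)), so all three face −x. The mid tab's top is at (380,200) in the crop.

```bash
python3 - <<'E'
from h import *
o=np.load("o_w2.npy",allow_pickle=True).item()
f=lambda u,v,z: at("wrist",(195+u/5.3-.4,85+v/5.3-.4),z,o).round(4)
print("tabs",f(68,204,.095),f(380,200,.095),f(695,204,.095))
print("ears thick",f(100,50,.049),f(103,338,.049)," mid",f(375,46,.049),f(371,333,.049)," thin",f(655,50,.049),f(637,336,.049))
print("rail inner edges",f(250,88,.045),f(250,298,.045),"mid body x",f(328,120,.049),f(436,120,.049))
E
```

```text
tabs [0.4817 0.2689 0.095 ] [0.5403 0.2699 0.095 ] [0.5994 0.2694 0.095 ]
ears thick [0.4822 0.2986 0.049 ] [0.4806 0.2384 0.049 ]  mid [0.5401 0.2996 0.049 ] [0.5399 0.2398 0.049 ]  thin [0.599  0.2991 0.049 ] [0.5987 0.2394 0.049 ]
rail inner edges [0.5135 0.2913 0.045 ] [0.513  0.2469 0.045 ] mid body x [0.5303 0.2847 0.049 ] [0.5533 0.2848 0.049 ]
```

Request:
jog_arm([
  [0.005,0.06,-0.05,1.1],
  [0.005,0.06,-0.05,1.1],
  [0.005,0.06,-0.05,1.1],
  [0.005,0.06,-0.05,1.1],
  [0.005,0.06,-0.05,1.1],
  [0.005,0.06,-0.05,1.1],
  [0.005,0.06,-0.05,1.1],
  [0.005,0.06,-0.05,1.1],
], fingers=-0.1)

```text
time_s: 4.45
tool_pos: [0.5384, 0.2617, 0.1946]
orientation: [[-0.892, 0.452, 0.0], [0.452, 0.892, -0.0], [-0.0, 0.0, -1.0]]
ft_force: [-0.9, 0.4, 0.3]
grip_width: 0.0383
gripper_force: 0.0
```

Request:
jog_arm([
  [0,0,0,1.1],
  [0,0,0,1.1],
  [0,0,0,1.1],
  [0,0,0,1.1],
  [0,0,0,1.1],
  [0,0,0,1.1],
  [0,0,0,1.1],
  [0,0,0,1.1],
])

```text
time_s: 5.25
tool_pos: [0.5384, 0.2617, 0.1946]
orientation: [[-0.807, -0.59, 0.0], [-0.59, 0.807, -0.0], [-0.0, -0.0, -1.0]]
ft_force: [-0.2, 0.3, -0.8]
grip_width: 0.0386
gripper_force: 0.0
```

Request:
jog_arm([
  [0.0015,0.008,-0.06,0.94],
  [0.0015,0.008,-0.06,0.94],
  [0.0015,0.008,-0.06,0.94],
  [0.0015,0.008,-0.06,0.94],
  [0.0015,0.008,-0.06,0.94],
  [0.0015,0.008,-0.06,0.94],
  [0.0015,0.008,-0.06,0.94],
  [0.0015,0.008,-0.06,0.94],
])

```text
time_s: 6.05
tool_pos: [0.5399, 0.2698, 0.1346]
orientation: [[-0.005, -1.0, 0.0], [-1.0, 0.005, -0.0], [0.0, -0.0, -1.0]]
ft_force: [-0.3, 0.1, -0.3]
grip_width: 0.0386
gripper_force: 0.0
```

```bash
python3 - <<'E'
from h import *
o,im=snap("wrist","w3.png"); print(o["time_s"],o["tool_pos"],o["orientation"].round(3),o["grip_width"])
print(proj("wrist",[.540,.2697,.095],o))
hsv=cv2.cvtColor(im,cv2.COLOR_BGR2HSV); m=cv2.inRange(hsv,(8,190,170),(18,255,255))
n,l,s,c=cv2.connectedComponentsWithStats(m)
for i in range(1,n):
    if s[i,4]>100: print(s[i],c[i],at("wrist",c[i],.095,o).round(4))
E
```

```text
6.05 [0.5399303  0.26983653 0.13457509] [[-0.005 -1.     0.   ]
 [-1.     0.005 -0.   ]
 [ 0.    -0.    -1.   ]] 0.03861424882169966
[257.78953453 218.79503745]
[337 202  13  28 238] [342.8697479  212.92857143] [0.481  0.2657 0.095 ]
[253 205  12  30 165] [258.83030303 213.27272727] [0.5393 0.2656 0.095 ]
```

Request:
jog_arm([
  [0,-0.001,-0.03,0],
  [0,-0.001,-0.0535,0],
  [0,-0.001,-0.0535,0],
  [0,-0.001,-0.0535,0],
  [0,-0.001,-0.0535,0],
  [0,-0.001,-0.0535,0],
  [0,-0.001,-0.0535,0],
  [0,-0.001,-0.0535,0],
])

```text
time_s: 6.9
tool_pos: [0.5396, 0.2705, 0.0815]
orientation: [[-0.003, -1.0, 0.001], [-1.0, 0.003, 0.0], [-0.0, -0.001, -1.0]]
ft_force: [0.1, 0.1, 0.2]
grip_width: 0.0387
gripper_force: 0.0
```

Request:
jog_arm([
  [0,0,0,0],
  [0,0,0,0],
  [0,0,0,0],
  [0,0,0,0],
  [0,0,0,0],
  [0,0,0,0],
  [0,0,0,0],
  [0,0,0,0],
], fingers=-1)

```text
time_s: 7.7
tool_pos: [0.5396, 0.2705, 0.0811]
orientation: [[-0.003, -1.0, 0.001], [-1.0, 0.003, 0.0], [-0.0, -0.001, -1.0]]
ft_force: [0.2, 0.3, 4.8]
grip_width: 0.0074
gripper_force: 59.0
```

Request:
jog_arm([
  [0,0,0.04,0],
  [0,0,0.08,0],
  [0,0,0.12,-0.1],
  [-0.003,-0.03,0.12,-0.25],
  [-0.005,-0.07,0.12,-0.4],
  [-0.007,-0.11,0.12,-0.55],
  [-0.01,-0.15,0.12,-0.7],
  [-0.01,-0.19,0.12,-0.85],
])

```text
time_s: 8.5
tool_pos: [0.5284, 0.0791, 0.2003]
orientation: [[-0.757, -0.654, -0.001], [-0.654, 0.757, 0.0], [0.001, 0.001, -1.0]]
ft_force: [1.0, -0.4, -0.6]
grip_width: 0.007
gripper_force: 58.9
```

Request:
jog_arm([
  [0,-0.04,0,-0.15],
  [0,-0.08,0,-0.3],
  [0,-0.12,0,-0.44],
  [-0.003,-0.154,0,-0.58],
  [-0.003,-0.154,0,-0.72],
  [-0.003,-0.154,0,-0.85],
  [-0.003,-0.154,0,-0.85],
  [-0.003,-0.154,0,-0.85],
])

```text
time_s: 9.3
tool_pos: [0.5261, -0.0735, 0.2005]
orientation: [[-0.992, 0.127, -0.001], [0.127, 0.992, 0.0], [0.001, 0.0, -1.0]]
ft_force: [-0.5, -1.1, -1.5]
grip_width: 0.0073
gripper_force: 58.9
```

```bash
python3 - <<'E'
from h import *
o,im=snap("wrist","w4.png"); print(o["time_s"],o["tool_pos"],o["orientation"].round(3),o["grip_width"],o["ft_force"].round(2))
np.save("o_w4.npy",o,allow_pickle=True)
for p in [[.5263,-.0742,.2-.032],[.528,-.0613,.066]]: print(proj("wrist",p,o))
E
```

```text
9.3 [ 0.52614015 -0.07345015  0.20046241] [[-0.992  0.127 -0.001]
 [ 0.127  0.992  0.   ]
 [ 0.001  0.    -1.   ]] 0.007279801432376259 [-0.46 -1.09 -1.49]
[256.86922361 222.81618502]
[270.14780074 186.13449132]
```

View pics/w4.png

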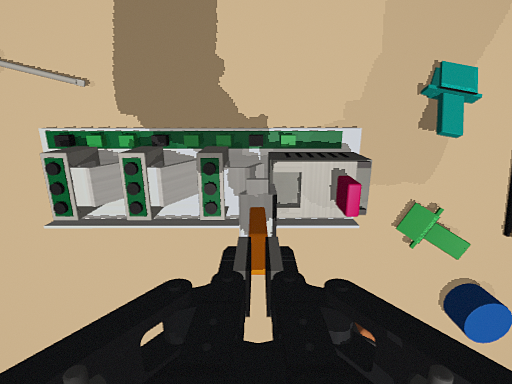

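The picture shows the mid wedge held at (258,200) just over the gap. The block edge is at column 268 and nothing is in the way.

Request:
jog_arm([
  [0,-0.002,-0.03,-0.007],
  [0,-0.002,-0.06,-0.007],
  [0,-0.002,-0.07,-0.007],
  [0,-0.002,-0.078,-0.007],
  [0,-0.002,-0.084,-0.007],
  [0,-0.002,-0.086,-0.007],
  [0,-0.002,-0.086,-0.007],
  [0,-0.002,-0.086,-0.007],
])

```text
time_s: 10.15
tool_pos: [0.5268, -0.0757, 0.1156]
orientation: [[-0.99, 0.138, 0.001], [0.138, 0.99, -0.0], [-0.001, -0.0, -1.0]]
ft_force: [-0.2, 0.2, -0.8]
grip_width: 0.0073
gripper_force: 58.9
```

Request:
jog_arm([
  [0,0,-0.002,0],
  [0,0,-0.004,0],
  [0,0,-0.006,0],
  [0,0,-0.008,0],
  [0,0,-0.01,0],
  [0,0,-0.012,0],
  [0,0,-0.012,0],
  [0,0,-0.012,0],
])

```text
time_s: 10.95
tool_pos: [0.5286, -0.0756, 0.1104]
orientation: [[-0.99, 0.137, 0.011], [0.137, 0.991, -0.002], [-0.011, -0.001, -1.0]]
ft_force: [-17.2, 7.2, 66.8]
grip_width: 0.0076
gripper_force: 67.8
```

Request:
jog_arm([
  [0,0,0.003,0],
  [0,0,0.006,0],
  [0,0,0.009,0],
  [0,0,0.012,0],
  [0,0,0.012,0],
  [0,0,0.012,0],
  [0,0,0.012,0],
  [0,0,0.012,0],
])

```text
time_s: 11.75
tool_pos: [0.5263, -0.0757, 0.1146]
orientation: [[-0.99, 0.138, -0.001], [0.138, 0.99, 0.0], [0.001, -0.0, -1.0]]
ft_force: [-1.1, -0.7, -0.1]
grip_width: 0.0069
gripper_force: 59.6
```

```bash
python3 - <<'E'
from h import *
o,im=snap("wrist"); print(o["time_s"],o["tool_pos"],o["orientation"].round(3),o["ft_force"].round(2))
o2,t=snap("scene"); o2,p=snap("top")
a=cv2.resize(im[120:280,180:380],(500,400),interpolation=2)
b=cv2.resize(t[165:235,200:300],(560,392),interpolation=2)[:,:500]; 
b=cv2.resize(t[160:230,190:290],(500,350),interpolation=2)
cv2.imwrite("pics/w5.png",im); 
out=np.zeros((400,780,3),np.uint8); out[:400,:400]=cv2.resize(im[130:260,195:325],(400,400),interpolation=2); out[:380,400:780]=cv2.resize(t[165:235,215:285],(380,380),interpolation=2)
cv2.imwrite("pics/m5.png",out)
E
```

```text
11.75 [ 0.52626682 -0.07565699  0.11463563] [[-0.99   0.138 -0.001]
 [ 0.138  0.99   0.   ]
 [ 0.001 -0.    -1.   ]] [-1.11 -0.67 -0.11]
```

View pics/m5.png

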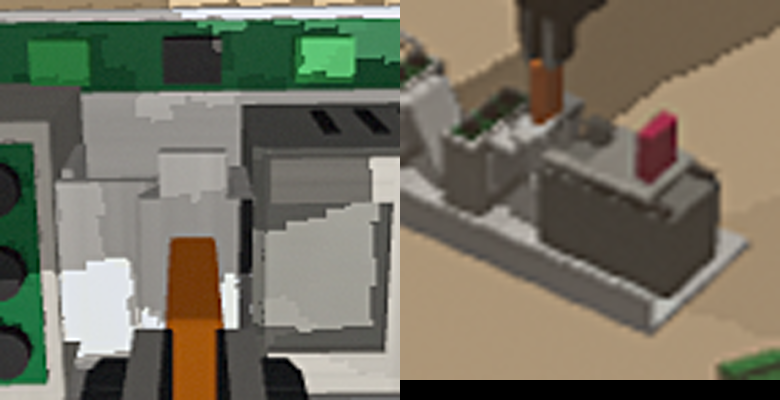

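The wedge sits in the gap about 16 mm proud with no contact yet. I'll probe toward the block face to find out where it is in y.

Request:
jog_arm([
  [0.0001,0.001,0,0],
  [0.0003,0.002,0,0],
  [0.0004,0.003,0,0],
  [0.0005,0.004,0,0],
  [0.0005,0.004,0,0],
  [0.0005,0.004,0,0],
  [0.0005,0.004,0,0],
  [0.0005,0.004,0,0],
])

```text
time_s: 12.7
tool_pos: [0.5269, -0.0717, 0.1149]
orientation: [[-0.99, 0.138, 0.0], [0.138, 0.99, -0.0], [-0.0, -0.0, -1.0]]
ft_force: [-0.2, -2.6, 0.9]
grip_width: 0.0072
gripper_force: 59.9
```

Request:
jog_arm([
  [0,0,-0.001,0],
  [0,0,-0.002,0],
  [0,0,-0.003,0],
  [0,0,-0.004,0],
  [0,0,-0.005,0],
  [0,0,-0.006,0],
  [0,0,-0.006,0],
  [0,0,-0.006,0],
])

```text
time_s: 13.5
tool_pos: [0.5279, -0.0724, 0.1114]
orientation: [[-0.99, 0.139, 0.004], [0.138, 0.99, -0.002], [-0.004, -0.002, -1.0]]
ft_force: [-4.9, -4.0, 23.0]
grip_width: 0.007
gripper_force: 62.9
```

```bash
python3 - <<'E'
from h import *
o,im=snap("wrist","w6.png"); print(o["time_s"],o["tool_pos"],o["ft_force"].round(2),o["moment"].round(3),o["joint_efforts"])
print(proj("wrist",[.5279,-.0724,.079],o))
o2,t=snap("scene"); o2,p=snap("top")
print([(np.round(d["extent"]),d["confidence"]) for d in spot_in("scene","wedge_mid")])
out=np.zeros((500,800,3),np.uint8); out[:500,:400]=cv2.resize(im[120:270,190:310],(400,500),interpolation=2); out[:400,400:800]=cv2.resize(t[150:230,220:300],(400,400),interpolation=2)
cv2.imwrite("pics/m6.png",out)
E
```

```text
13.5 [ 0.52788551 -0.07240049  0.11142895] [-4.91 -4.   23.03] [-0.841  1.055  0.147] [  2.16729105 -42.87074804  25.58450103  -1.50882673   1.55436393
   0.12941959]
[258.04035974 222.25856984]
[(array([307., 211.,  20.,  14.]), 0.47), (array([284., 234.,  14.,   7.]), 0.44)]
```

View pics/m6.png

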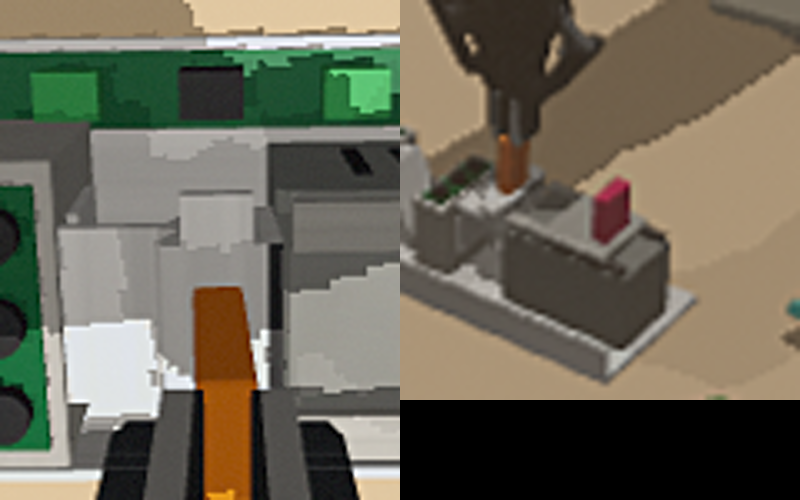

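The mid wedge stopped at TCP 0.1105–0.1114, which puts its shoulder about 12 mm proud. That is the signature of one size too thick. The light strip at the top of the shoe must be its lead-in, so the gap is 20 mm and the thin wedge is the right one. I'll return the mid wedge to the rack.

Request:
jog_arm([
  [0,-0.001,0.03,0],
  [0,-0.001,0.06,0],
  [0,-0.001,0.092,0.1],
  [0.001,0.03,0.092,0.24],
  [0.002,0.07,0.092,0.38],
  [0.004,0.11,0.092,0.52],
  [0.006,0.15,0.092,0.66],
  [0.008,0.19,0.092,0.8],
])

```text
time_s: 14.5
tool_pos: [0.5344, 0.1204, 0.2006]
orientation: [[-0.786, -0.619, -0.001], [-0.619, 0.786, 0.001], [-0.0, 0.001, -1.0]]
ft_force: [1.0, -0.1, -1.8]
grip_width: 0.0073
gripper_force: 59.6
```

Request:
jog_arm([
  [0.001,0.04,0,0.14],
  [0.002,0.08,0,0.28],
  [0.004,0.12,0,0.42],
  [0.005,0.152,0,0.56],
  [0.005,0.152,0,0.7],
  [0.005,0.152,0,0.84],
  [0.005,0.152,0,0.9],
  [0.005,0.152,0,0.9],
])

```text
time_s: 15.3
tool_pos: [0.5394, 0.2708, 0.2003]
orientation: [[-0.008, -1.0, -0.001], [-1.0, 0.008, 0.0], [-0.0, 0.001, -1.0]]
ft_force: [-0.0, -0.2, -1.3]
grip_width: 0.0068
gripper_force: 59.6
```

```bash
python3 - <<'E'
from h import *
o,im=snap("wrist","w7.png"); print(o["time_s"],o["tool_pos"],o["orientation"].round(4).tolist(),o["ft_force"].round(2))
print("expect shoulder mid, ears",[proj("wrist",[o["tool_pos"][0]+dx,o["tool_pos"][1]+dy,o["tool_pos"][2]-.032],o).round(1) for dx,dy in((0,-.03),(0,.03))])
cv2.imwrite("pics/w7c.png",cv2.resize(im[90:290,170:350],(540,600),interpolation=2))
E
```

```text
15.3 [0.53942401 0.27084572 0.2003385 ] [[-0.0083, -1.0, -0.0013], [-1.0, 0.0083, 0.0004], [-0.0004, 0.0013, -1.0]] [-0.02 -0.18 -1.33]
expect shoulder mid, ears [array([257.4, 179.3]), array([258.2, 262.9])]
```

View pics/w7c.png

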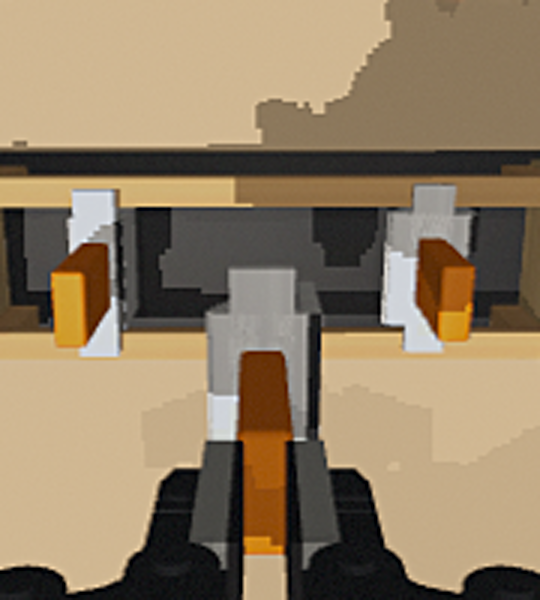

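The picture confirms that the mid wedge's black line is on the −x side, it has not slipped in the grip, and it is above its place. The thin wedge is on the left and the thick one on the right.

Request:
jog_arm([
  [0,0,-0.04,0],
  [0,0,-0.08,0],
  [0,0,-0.1,0],
  [0,0,-0.11,0],
  [0,0,-0.116,0],
  [0,0,-0.119,0],
  [0,0,-0.119,0],
  [0,0,-0.119,0],
])

```text
time_s: 16.15
tool_pos: [0.5404, 0.2706, 0.0829]
orientation: [[-0.01, -1.0, 0.001], [-1.0, 0.01, 0.001], [-0.001, -0.001, -1.0]]
ft_force: [0.3, 0.6, -1.7]
grip_width: 0.007
gripper_force: 59.6
```

Request:
jog_arm([
  [0,0,0,0],
  [0,0,0,0],
  [0,0,0,0],
  [0,0,0.03,0],
  [0,0,0.055,0],
  [0.03,-0.0007,0.055,0],
  [0.0597,-0.0007,0.055,0.005],
  [0.0597,-0.0007,0.055,0.005],
], fingers=-0.1)

```text
time_s: 16.95
tool_pos: [0.6025, 0.2693, 0.1366]
orientation: [[-0.006, -1.0, 0.002], [-1.0, 0.006, 0.0], [-0.0, -0.002, -1.0]]
ft_force: [0.5, -0.2, -1.1]
grip_width: 0.0387
gripper_force: 0.0
```

```bash
python3 - <<'E'
from h import *
o,im=snap("wrist","w8.png"); print(o["time_s"],o["tool_pos"],o["orientation"].round(3),o["grip_width"],o["ft_force"].round(2))
hsv=cv2.cvtColor(im,cv2.COLOR_BGR2HSV); m=cv2.inRange(hsv,(8,190,170),(18,255,255))
n,l,s,c=cv2.connectedComponentsWithStats(m)
for i in range(1,n):
    if s[i,4]>80: print(s[i],c[i],at("wrist",c[i],.095,o).round(4))
E
```

```text
16.95 [0.602514   0.26934887 0.13655859] [[-0.006 -1.     0.002]
 [-1.     0.006  0.   ]
 [-0.    -0.002 -1.   ]] 0.03871260959538946 [ 0.45 -0.25 -1.08]
[421 201  20  31  82] [428.14634146 211.84146341] [0.4836 0.2655 0.095 ]
[259 204  12  30 188] [264.93617021 212.60638298] [0.5976 0.2654 0.095 ]
[340 204  14  23 186] [346.48924731 212.38709677] [0.5406 0.2656 0.095 ]
```

Request:
jog_arm([
  [-0.002,-0.0005,-0.02,0],
  [-0.003,-0.0005,-0.05,0],
  [-0.003,-0.0005,-0.0545,0],
  [-0.003,-0.0005,-0.0545,0],
  [-0.003,-0.0005,-0.0545,0],
  [-0.003,-0.0005,-0.0545,0],
  [-0.003,-0.0005,-0.0545,0],
  [-0.003,-0.0005,-0.0545,0],
])

```text
time_s: 17.8
tool_pos: [0.5969, 0.2693, 0.0831]
orientation: [[-0.005, -1.0, 0.001], [-1.0, 0.005, 0.0], [-0.0, -0.001, -1.0]]
ft_force: [-0.2, 0.2, 0.3]
grip_width: 0.0391
gripper_force: 0.0
```

Request:
jog_arm([
  [0,0,0,0],
  [0,0,0,0],
  [0,0,0,0],
  [0,0,0,0],
  [0,0,0,0],
  [0,0,0,0],
  [0,0,0,0],
  [0,0,0,0],
], fingers=-1)

```text
time_s: 18.6
tool_pos: [0.5968, 0.2692, 0.0826]
orientation: [[-0.005, -1.0, 0.0], [-1.0, 0.005, 0.0], [-0.0, -0.0, -1.0]]
ft_force: [0.5, -0.4, 4.6]
grip_width: 0.0065
gripper_force: 59.1
```

Request:
jog_arm([
  [0,0,0.04,0],
  [0,0,0.08,0],
  [0,0,0.12,-0.1],
  [-0.013,-0.03,0.12,-0.25],
  [-0.025,-0.07,0.12,-0.4],
  [-0.035,-0.11,0.12,-0.55],
  [-0.045,-0.15,0.12,-0.7],
  [-0.055,-0.19,0.12,-0.85],
])

```text
time_s: 19.4
tool_pos: [0.5405, 0.0779, 0.2018]
orientation: [[-0.758, -0.652, -0.001], [-0.652, 0.758, 0.0], [0.001, 0.001, -1.0]]
ft_force: [0.7, -0.6, -1.0]
grip_width: 0.0062
gripper_force: 58.7
```

Request:
jog_arm([
  [-0.007,-0.04,0,-0.15],
  [-0.01,-0.08,0,-0.3],
  [-0.014,-0.12,0,-0.44],
  [-0.0145,-0.151,0,-0.58],
  [-0.0145,-0.151,0,-0.72],
  [-0.0145,-0.151,0,-0.85],
  [-0.0145,-0.151,0,-0.85],
  [-0.0145,-0.151,0,-0.85],
])

```text
time_s: 20.2
tool_pos: [0.5268, -0.0716, 0.202]
orientation: [[-0.992, 0.129, -0.001], [0.129, 0.992, 0.0], [0.001, 0.0, -1.0]]
ft_force: [0.5, 0.2, -0.8]
grip_width: 0.0068
gripper_force: 58.7
```

Request:
jog_arm([
  [0,0,-0.04,-0.005],
  [0,0,-0.065,-0.005],
  [0,0,-0.076,-0.005],
  [0,0,-0.084,-0.005],
  [0,0,-0.09,-0.005],
  [0,0,-0.09,-0.005],
  [0,0,-0.09,-0.005],
  [0,0,-0.09,-0.005],
])

```text
time_s: 21.0
tool_pos: [0.5275, -0.0719, 0.1132]
orientation: [[-0.99, 0.138, 0.001], [0.138, 0.99, -0.0], [-0.001, -0.0, -1.0]]
ft_force: [-0.8, 1.1, -0.9]
grip_width: 0.0066
gripper_force: 58.7
```

Request:
jog_arm([
  [0,0,-0.0015,0],
  [0,0,-0.003,0],
  [0,0,-0.0045,0],
  [0,0,-0.006,0],
  [0,0,-0.0075,0],
  [0,0,-0.009,0],
  [0,0,-0.009,0],
  [0,0,-0.009,0],
])

```text
time_s: 21.8
tool_pos: [0.5271, -0.0717, 0.1033]
orientation: [[-0.99, 0.138, -0.0], [0.138, 0.99, 0.0], [0.0, 0.0, -1.0]]
ft_force: [0.1, 1.8, -0.7]
grip_width: 0.0064
gripper_force: 58.7
```

Request:
jog_arm([
  [0,0.0005,-0.001,0],
  [0,0.001,-0.002,0],
  [0,0.0015,-0.003,0],
  [0,0.0015,-0.004,0],
  [0,0.0015,-0.005,0],
  [0,0.0015,-0.005,0],
  [0,0.0015,-0.005,0],
  [0,0.0015,-0.005,0],
])

```text
time_s: 22.6
tool_pos: [0.5282, -0.0716, 0.1006]
orientation: [[-0.99, 0.139, 0.004], [0.139, 0.99, -0.003], [-0.004, -0.003, -1.0]]
ft_force: [-2.9, -3.7, 17.3]
grip_width: 0.0066
gripper_force: 62.1
```

It stops at TCP 0.1006 against a predicted 0.0996, so the thin wedge is level and fits. I'll press it slightly, then release it.

Request:
jog_arm([
  [0,0,-0.001,0],
  [0,0,-0.002,0],
  [0,0,-0.002,0],
  [0,0,-0.002,0],
  [0,0,0,0],
  [0,0,0.002,0],
  [0,0,0.002,0],
  [0,0,0.002,0],
])

```text
time_s: 23.4
tool_pos: [0.5277, -0.0713, 0.1008]
orientation: [[-0.99, 0.139, 0.001], [0.139, 0.99, -0.002], [-0.002, -0.002, -1.0]]
ft_force: [1.4, -5.0, 1.6]
grip_width: 0.0065
gripper_force: 60.5
```

Request:
jog_arm([
  [0,0,0,0],
  [0,0,0,0],
  [0,0,0,0],
  [0,0,0,0],
  [0,0,0.03,0],
  [0,0,0.06,0],
  [0,0,0.09,0],
  [0,0,0.09,0],
], fingers=-0.3)

```text
time_s: 24.2
tool_pos: [0.5287, -0.0706, 0.1943]
orientation: [[-0.99, 0.138, 0.006], [0.138, 0.99, -0.002], [-0.006, -0.001, -1.0]]
ft_force: [1.2, -0.3, 0.3]
grip_width: 0.0299
gripper_force: 0.0
```

```bash
python3 - <<'E'
from h import *
o,im=snap("wrist","w9.png"); print(o["time_s"],o["tool_pos"],o["orientation"].round(3),o["grip_width"],o["ft_force"].round(2))
s,t=snap("scene")
hsv=cv2.cvtColor(im,cv2.COLOR_BGR2HSV); m=cv2.inRange(hsv,(163,120,80),(179,255,255))
n,l,st,c=cv2.connectedComponentsWithStats(m)
for i in range(1,n):
    if st[i,4]>60: print("pink",st[i],c[i],at("wrist",c[i],.11,o).round(4))
# predicted grip centre for slot est.
y=np.array([.134,.991,0]);S=np.array([.528,-.0605,.066]); print("grip pred",S+.072*y)
out=np.zeros((600,780,3),np.uint8); out[:600,:400]=cv2.resize(im[110:290,190:310],(400,600),interpolation=2); out[:380,400:780]=cv2.resize(t[155:231,220:296],(380,380),interpolation=2)
cv2.imwrite("pics/m9.png",out)
E
```

```text
24.2 [ 0.52869693 -0.07062545  0.19425406] [[-0.99   0.138  0.006]
 [ 0.138  0.99  -0.002]
 [-0.006 -0.001 -1.   ]] 0.029916223831207258 [ 1.24 -0.35  0.35]
pink [338 173  23  42 552] [351.07246377 194.69927536] [0.5352 0.0071 0.11  ]
grip pred [0.537648 0.010852 0.066   ]
```

View pics/m9.png

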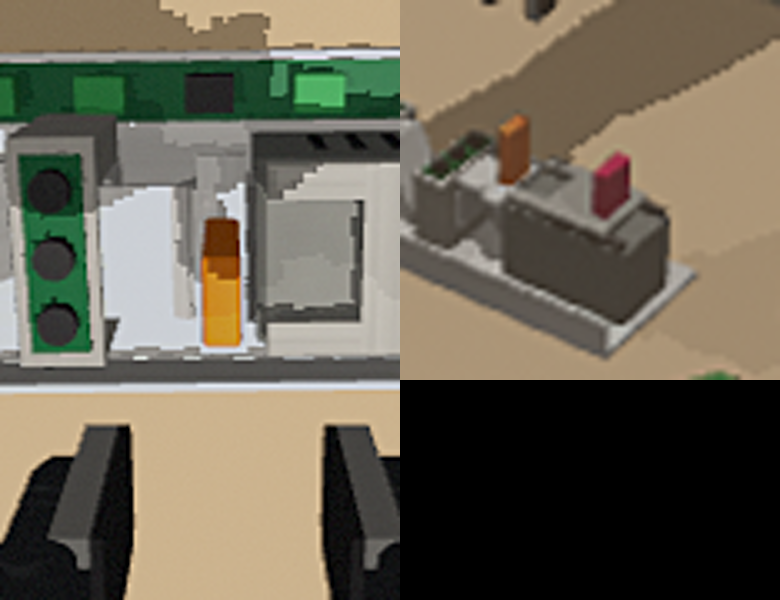

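The thin wedge stands upright in the gap with its shoulder level with the block, and its tab is at (222,300) in the left crop. The keeper is still drawn back. Next, the grip.

Request:
jog_arm([
  [0.005,0.04,0,0],
  [0.008,0.081,0,0],
  [0.008,0.081,-0.02,0],
  [0.008,0.081,-0.06,0],
  [0.008,0.081,-0.09,0],
  [0.008,0.081,-0.095,0],
  [0.008,0.081,-0.095,0],
  [0.008,0.081,-0.095,0],
], fingers=-0.1)

```text
time_s: 25.1
tool_pos: [0.5357, 0.0105, 0.0964]
orientation: [[-0.99, 0.138, 0.001], [0.138, 0.99, -0.0], [-0.001, 0.0, -1.0]]
ft_force: [0.3, 0.1, 1.1]
grip_width: 0.0381
gripper_force: 0.0
```

Request:
jog_arm([
  [0,0,0,0],
  [0,0,0,0],
  [0,0,0,0],
  [0,0,0,0],
  [0,0,0,0],
  [0,0,0,0],
  [0,0,0,0],
  [0,0,0,0],
], fingers=-1)

```text
time_s: 25.9
tool_pos: [0.5357, 0.0097, 0.0969]
orientation: [[-0.99, 0.139, 0.002], [0.139, 0.99, -0.002], [-0.003, -0.002, -1.0]]
ft_force: [-1.6, -4.5, 5.6]
grip_width: 0.0097
gripper_force: 58.7
```

Request:
jog_arm([
  [-0.0007,-0.005,0,0],
  [-0.0013,-0.01,0,0],
  [-0.002,-0.015,0,0],
  [-0.0027,-0.02,0,0],
  [-0.0034,-0.025,0,0],
  [-0.004,-0.03,0,0],
  [-0.0042,-0.031,0,0],
  [-0.0042,-0.031,0,0],
])

```text
time_s: 26.7
tool_pos: [0.5319, -0.0201, 0.0969]
orientation: [[-0.99, 0.138, 0.003], [0.138, 0.99, 0.001], [-0.003, 0.001, -1.0]]
ft_force: [1.7, 3.2, 4.8]
grip_width: 0.0091
gripper_force: 58.8
```

Request:
jog_arm([
  [0,0,0,0],
  [0,0,0,0],
  [0,0,0,0],
  [0,0,0,0],
  [0,0,0.03,0],
  [0,0,0.07,0],
  [0,0,0.1,0],
  [0,0,0.1,0],
], fingers=-0.1)

```text
time_s: 27.5
tool_pos: [0.5326, -0.0206, 0.1994]
orientation: [[-0.99, 0.138, 0.006], [0.138, 0.99, -0.001], [-0.007, -0.0, -1.0]]
ft_force: [0.1, 0.2, 0.3]
grip_width: 0.0388
gripper_force: 0.0
```

Request:
jog_arm([
  [-0.02,0.03,0.03,0],
  [-0.04,0.06,0.05,0],
  [-0.06,0.08,0.07,0],
  [-0.06,0.08,0.07,0],
  [-0.06,0.08,0.07,0],
  [-0.06,0.08,0.07,0],
  [-0.06,0.08,0.07,0],
  [-0.06,0.08,0.07,0],
])

```text
time_s: 28.3
tool_pos: [0.4711, 0.0591, 0.2645]
orientation: [[-0.99, 0.139, -0.002], [0.139, 0.99, 0.0], [0.002, -0.0, -1.0]]
ft_force: [-0.5, 0.7, -0.9]
grip_width: 0.0385
gripper_force: 0.0
```

```bash
python3 - <<'E'
from h import *
o,im=snap("wrist","w10.png"); s,t=snap("scene"); print(o["time_s"],o["tool_pos"],o["ft_force"].round(2))
out=np.zeros((600,800,3),np.uint8)
u=proj("wrist",[.53,-.04,.08],o).astype(int);print(u)
x0=max(0,u[0]-70);y0=max(0,u[1]-75)
out[:600,:400]=cv2.resize(im[y0:y0+150,x0:x0+100+20],(400,600),interpolation=2)[:, :400]
out[:320,400:800]=cv2.resize(t[150:230,210:310],(400,320),interpolation=2); out[320:600,400:800]=cv2.resize(t[195:265,300:400],(400,280),interpolation=2)
cv2.imwrite("pics/m10.png",out)
E
```

```text
28.3 [0.47109341 0.05913686 0.26449691] [-0.52  0.66 -0.87]
[185 232]
```

View pics/m10.png

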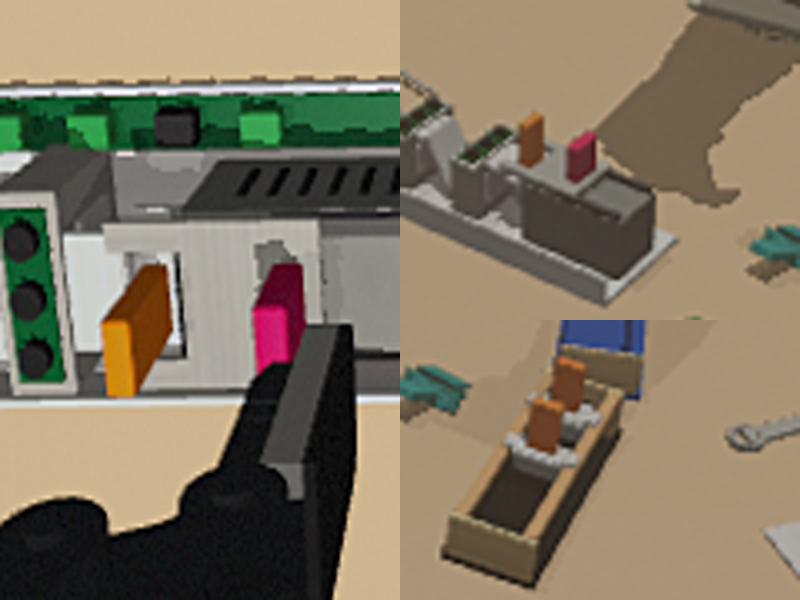

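The keeper's tines reach past the tab on both sides (left crop (110–180, 240–390)). The other two wedges hang upright in the rack and the gripper is clear, so I'm handing in.

```bash
python3 -c "
from rig import *
print(hand_in())"
```

```text
the job is handed in; nothing more can be done
None
```

I handed the job in with the thin wedge seated level in the gap and the keeper slid about 30 mm across over its ears; the mid wedge stopped about 12 mm proud and hangs back in the rack, and the thick wedge was never tried and still hangs there.

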